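Put the spare battery away and click the kit drawer shut

TASK

Pick up the green battery gently, without squeezing it hard, and lay it flat in the empty bay of the open drawer, setting it down rather than dropping it. Then push the drawer fully home until it clicks into its detent, pushing steadily rather than slamming or ramming it, and keeping clear of the shelf above. Leave everything else on the bench where it is.

Things in the scene. Friction and masses are not known exactly. Their poses are not given: they have to be found in the camera images.
- battery: Green hard-shelled phone battery, a box 70 (x) x 42 (y) x 10 mm (z), about 60 g, pale label on top; lies flat on the bench. Origin: centre of its underside. A grip of 10 N holds it well; over 20 N per finger harms it. It may lie either way round in the drawer.
- old_battery: The same battery in black, lying near the green one; not to be moved.
- drawer (a joint): Drawer opening, m: 0 = home and seated, 0.18 = fully out; starts at 0.15 to 0.175. Slides with about 1 N of drag (plus 8 N per m/s). A click detent resists with up to 8 N from 0.018 to 0.006: let go there, the drawer may spring back to 0.02; below 0.004 it is pulled home and held. Slamming: closing faster than 0.4 m/s. Ramming: over 40 N from the robot on drawer or unit.
- drawer_front (a point): Centre of the outer face of the orange drawer front: flat, upright, no handle, 246 mm wide, 66 mm high (33 mm up and down from this point; lower edge 4.5 mm above the bench), 12 mm thick. Moves with the drawer. Axes as the unit's: x points into the unit (the way to push), z up.
- drawer_bay (a point): Floor centre of the drawer's empty bay (right-hand one seen from the robot; the left holds fixed screw boxes). Moves with the drawer, axes as the unit's. Bay: x -93 (inside of the orange front) to +93 mm, y +-62 mm, floor 14 mm above the bench, walls 38 mm high, front wall 56 mm. At opening q the edge of the shelf above lies at x = q - 0.145 m; the bay before it is open above.
- unit: Grey drawer unit fixed to the bench, 210 deep (x) x 250 wide (y) x 75 mm high. Origin: centre of its underside. The drawer comes out towards -x; shut, its outer face is at x = -117 mm.
- riser: Fixed white shelf over the unit, same origin and axes. Board x -157 to +105 mm, 300 mm wide, underside 200 mm above the bench; it overhangs the shut drawer front by 40 mm: an upright gripper cannot follow the drawer home, one leaning back 25 to 45 degrees (fingertips forward) can. Legs at y +-140 mm from x = -95 back. Gear on it to 272 mm. Do not knock it (over 15 N).
- phone: Black phone lying flat, 150 x 72 x 8 mm; origin: centre of underside. Leave alone.
- driver: Screwdriver lying on the bench, 150 mm long along its x, under 35 mm high. Leave alone.
- tweezers: Steel tweezers lying flat, 120 mm long along x, 5 mm high; origin: centre of underside. Leave alone.
- jar: Small clear screw jar, 48 mm across, 45 mm high; origin: centre of underside. Leave alone.
- parts_tray: Red open parts tray 100 (x) x 70 (y) x 18 mm; origin: centre of underside. Leave alone.
- dispenser: White dispenser bottle with blue cap, 56 mm across, 110 mm high; origin: centre of underside. Leave alone.
Things that resemble listed ones, but are neither listed nor needed, are in the scene too. What is meant by the battery is not orange, pink or purple, and is the smaller of those in its own colour.

How it is judged (in metres and radians):
On the way, in this order (a step that is already met when the one before it is completed fails the run):
1. the green battery lies flat on the floor of the empty bay, let go and at rest, with the drawer still open by more than 10 cm (x of battery in the frame of drawer_bay between -0.095 and 0.095 m and y of battery in the frame of drawer_bay between -0.0625 and 0.0625 m and z of battery in the frame of drawer_bay between -0.004 and 0.006 m and angle between battery's own z axis and vertical below 0.15 rad and contact force between the fingers and battery below 0.3 N and linear speed of battery below 0.03 m/s and value of joint drawer above 0.1 m), for 0.2 s.
2. the drawer is seated at its detent with the battery in it (value of joint drawer below 0.003 m and x of battery in the frame of drawer_bay between -0.095 and 0.095 m and y of battery in the frame of drawer_bay between -0.0625 and 0.0625 m and z of battery in the frame of drawer_bay between -0.004 and 0.006 m and angle between battery's own z axis and vertical below 0.15 rad), for 0.2 s.
At the end, for the whole second after the job is handed in: The drawer is seated within 3 mm of fully home and at rest; the green battery lies flat (within 0.15 rad) on the floor of the empty bay, released and at rest (all of step 2 and contact force between the fingers and battery below 0.3 N and linear speed of battery below 0.03 m/s and velocity of joint drawer between -0.02 and 0.02 m/s); the robot touches nothing.
It fails at once if the battery squeezed with over 45 N (both fingers added) (contact force between the fingers and battery above 45 N).
It fails at once if the battery dropped or thrown: over 0.6 m/s while out of the fingers (linear speed of battery above 0.6 m/s and contact force between the fingers and battery below 0.1 N).
It fails at once if the drawer slammed: closing faster than 0.4 m/s (velocity of joint drawer below -0.4 m/s).
It fails at once if the drawer or its unit rammed with over 40 N, or the shelf knocked with over 15 N (contact force between the arm and unit above 40 N or contact force between the arm and riser above 15 N).
It fails at once if another loose thing (black battery, phone, screwdriver, tweezers, screw jar, red parts tray, dispenser bottle) moved by over 3 cm (distance of any of old_battery, phone, driver, tweezers, jar, parts_tray, dispenser from where it was at the start of the episode above 0.03 m).
It also fails if it takes over 72 s, if anything falls off the work surface, if the arm or the gripper's body presses on something with over 40 N, if the wrist force passes 120 N, or if a joint passes its speed limit or range.

ROBOT

A 6-joint arm with a two-finger parallel gripper is mounted at the origin on the work surface. World frame = base frame: x ahead of the robot, y to its left, z up, the work surface at z = 0. Lengths are in m, angles in degrees, forces in N, time in s.
With the tool pointing down it reaches from about 0.325 to 0.9 m from the base axis. Payload 6.1 kg.
Tool frame: the origin (TCP) lies midway between the tips of the shut fingers; the grasp point (between the pads) lies tcp_to_grasp behind it (tcp_to_grasp is the distance from the TCP to the grasp point, in m); z points along the fingers, y is the line along which they close (so a half turn about z gives the same grasp; the last joint's range is limited). The gripper opens to 87 mm and grips with 3 to 60 N. Pads are 19 mm wide; open, the fingers measure 117 mm over their backs; the gripper's body (75 mm by 190 mm) begins 51 mm behind the grasp point.
Start: joints at [61.129, 12.628, 87.462, -0, 79.91, -7.225], TCP at [0.231, 0.581, 0.223] pointing down, gripper open.
Joint ranges: [-170.65, 170.65], [-52.31, 119.04], [5.05, 147.46], [-71.25, 251.25], [11.57, 151.72], [-153.62, 153.62]. Speed limits (degrees/s): [147.25, 147.25, 172.46, 180, 180, 180].

INTERFACE

Orientations are given as a 3x3 rotation matrix whose columns are the frame's x, y, z axes.
In Python, from station import observe, read_camera, calibration, job_done, search_frame, tcp_to_grasp gives the robot as it stands.
- The arm moves only by the shell command python3 -m jog 'ROWS'. ROWS is JSON, a list of rows, each a list of 7 numbers: the shift along the tool's x, y, z as a fraction of full scale, then the turn, a rotation vector about the tool's x, y, z as a fraction of full scale, then the opening, from 0 (shut) to 1 (fully open). In form: [[x, y, z, rx, ry, rz, hand], ...]. A call has 1 to 20 rows; each row is the pose to reach, as a shift and turn from the pose commanded when the call began, along the tool's axes at that moment, turning the shorter way round; what a row does not reach only later rows make up. Full scale, the value 1, is 0.75 m for a shift and pi rad for a turn. A row lasts 1/10 s, in which the tool goes at most 50 mm and 8.59 degrees, less where a joint would pass 70% of its speed; a pose out of reach is approached as far as the arm can. A call with a number of a shift or a turn outside -1 to 1 is refused whole. A call with a gripper value outside its range is refused whole. The fingers move at their own pace and stop on an object; the grip force is fixed at half the most. Time passes only in rows, so rows that repeat a pose let the fingers close. It gives the time, the measured TCP pose, the force, the opening and the grip force at its end, in the units of the state.
- observe(): the state, without advancing time (a new reading comes with each control period).
- read_camera(name): name is "scene" or "top" or "wrist"; returns the picture (420x560x3 uint8, red, green, blue); there is no depth.
- calibration(name): a dict with "intrinsics" (3x3 intrinsics, pixels), "origin" and "attitude" of the camera in the world; the wrist camera has in their place "T_tool_cam" (4x4, takes a point from camera to tool coordinates, whose origin is the TCP and whose axes are the flange's). Camera axes: x right, y down, z forward; pixel columns grow to the right and rows downward; lengths in m; the calibration is good to about 2 mm. A picture is of the moment at which its call begins: read the wrist's pose just before it. calibration takes no time and is no camera call.
- job_done(): hands the job in; it is judged then, once.
Trained networks look in the newest picture that a camera, given by its name, has taken for a name from the list of things; names that differ only in an ending like _2 or _b are one class to them, and where a whole thing is asked for, a point or a joint stands for the part that bears it (a point fixed in the world has none). Each returns a list of dicts, best first, with "score" (0 to 1); they miss things now and then, are a little off and sometimes report something else, mostly with a low value. They report only what shows in the picture. A call takes as long as a camera call. They do not tell look-alikes from the thing itself.
- search_frame(camera, thing): "xy" ([column, row] in pixels, amid what is visible of it).
The state is a dict: "t": time; "q": joint angles; "joint_velocities": joint speeds; "joint_efforts": joint torques, N m; "position": TCP position; "orientation": TCP orientation; "force": force on the tool from outside, world axes, zero at the start; "wrist_torque": the same for the moment, N m; "finger_gap": opening from 0.0 (shut) to 1.0 (fully open); "finger_force": force on a finger pad.
Only numpy, scipy, OpenCV 4.12 (cv2) and the standard library are available. Lean on these libraries where they do the work, as an engineer would, in place of code of your own. Each camera call takes 0.05 s, during which the arm holds its last target. There are 200 camera calls.

## Working session

There is one attempt and no reset: what is moved stays moved. The work goes in short steps, Python scripts to look and compute and a shell command to move; the robot and the scene stay as the last step left them, time stands still between calls to the robot, and variables do not carry over. Pictures are saved under pics/ and viewed, at most 10 in all, crops included, and the job is handed in when it is done.

```bash
mkdir -p pics; ls; python3 - <<'E'
from station import *
import cv2,numpy as np
s=observe();print(s['t'],s['position'],s['orientation'],tcp_to_grasp)
for c in ['scene','top']:
    im=read_camera(c);cv2.imwrite(f'pics/{c}0.png',im[:,:,::-1])
    k=calibration(c);print(c,k)
    for th in ['battery','old_battery','drawer_front','drawer_bay','unit']:
        print(th,[(np.round(d['xy']),round(d['score'],2)) for d in search_frame(c,th)][:5])
print(calibration('wrist'))
E
```

```text
pics
0.0 [0.23024982 0.58037853 0.22145789] [[-9.29474535e-01  3.68885106e-01 -9.31522514e-04]
 [ 3.68886197e-01  9.29473066e-01 -1.67102124e-03]
 [ 2.49410241e-04 -1.89679749e-03 -9.99998170e-01]] 0.0187
scene {'intrinsics': array([[484.46973075,   0.        , 280.83342513],
       [  0.        , 484.46973075, 216.8660754 ],
       [  0.        ,   0.        ,   1.        ]]), 'origin': array([ 0.77187808, -0.29764938,  1.30443864]), 'attitude': array([[ 0.81097354,  0.55739114, -0.17786803],
       [ 0.5850768 , -0.77396243,  0.24221331],
       [-0.00265562, -0.30049505, -0.95377968]])}
battery [(array([278.,  72.]), 0.76), (array([272., 180.]), 0.76), (array([363., 133.]), 0.74), (array([313., 198.]), 0.66), (array([407.,  98.]), 0.55)]
old_battery [(array([312., 154.]), 0.64)]
drawer_front [(array([262., 248.]), 0.65)]
drawer_bay [(array([263., 250.]), 0.66), (array([263., 253.]), 0.28)]
unit [(array([265., 252.]), 0.58)]
top {'intrinsics': array([[501.68141864,   0.        , 279.35211837],
       [  0.        , 501.68141864, 213.38373301],
       [  0.        ,   0.        ,   
[... 481 characters left out ...]
4.]), 0.86), (array([325., 198.]), 0.24)]
drawer_bay [(array([320., 198.]), 0.69)]
unit [(array([325., 199.]), 0.63), (array([211., 167.]), 0.36), (array([327., 197.]), 0.3)]
{'intrinsics': array([[361.42404679,   0.        , 282.57861969],
       [  0.        , 361.42404679, 206.07369008],
       [  0.        ,   0.        ,   1.        ]]), 'T_tool_cam': array([[ 7.80153942e-04, -9.68652657e-01, -2.48417835e-01,
         6.75281929e-02],
       [ 9.99999690e-01,  7.81581701e-04,  9.28778277e-05,
         1.10640989e-03],
       [ 1.04192480e-04, -2.48417831e-01,  9.68652967e-01,
        -1.61822871e-01],
       [ 0.00000000e+00,  0.00000000e+00,  0.00000000e+00,
         1.00000000e+00]])}
```

View pics/top0.png

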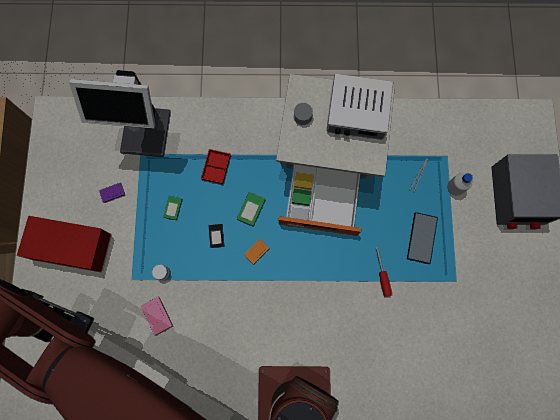

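View pics/scene0.png

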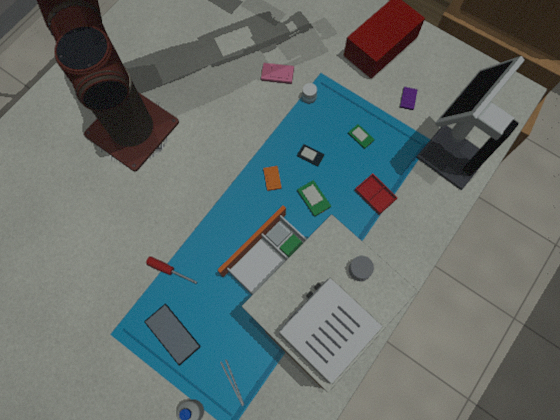

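Top picture: the candidates are the small green battery (173,208), the big green one (251,210), the black one (217,236), orange (257,252), pink (156,315) and purple (111,191). By the description it is the small green one at (173,208), which is at (361,136) in the scene picture. The drawer front's top edge runs from about (279,220) to (360,233). I'll measure these and take a close crop.

```bash
cat >h.py <<'E'
from station import *
import cv2,numpy as np
def ray(cam,px,T=None):
    k=calibration(cam)
    if cam=='wrist':
        M=T@k['T_tool_cam'];o,R=M[:3,3],M[:3,:3]
    else: o,R=k['origin'],k['attitude']
    p=np.c_[np.atleast_2d(px).astype(float),np.ones(len(np.atleast_2d(px)))]
    return o,(R@np.linalg.inv(k['intrinsics'])@p.T).T
def atz(cam,px,z,T=None):
    o,d=ray(cam,px,T);return o+d*((z-o[2])/d[:,2])[:,None]
def tool():
    s=observe();T=np.eye(4);T[:3,:3]=s['orientation'];T[:3,3]=s['position'];return T
def blobs(cam,im,hue,z,smin=110,vmin=60,T=None,amin=60,close=9):
    h=cv2.cvtColor(im,cv2.COLOR_RGB2HSV)
    m=cv2.inRange(h,(hue[0],smin,vmin),(hue[1],255,255))
    m=cv2.morphologyEx(m,cv2.MORPH_CLOSE,np.ones((close,close)))
    out=[]
    for c in cv2.findContours(m,cv2.RETR_EXTERNAL,cv2.CHAIN_APPROX_NONE)[0]:
        if cv2.contourArea(c)<amin: continue
        w=atz(cam,c[:,0],z,T)[:,:2]
        r=cv2.minAreaRect((w*1000).astype(np.float32))
        (l,wd),a=r[1],r[2]
        if l<wd: l,wd,a=wd,l,a+90
        out.append((np.round(c[:,0].mean(0)),np.round(r[0],1),np.round([l,wd]),round((a+90)%180-90,1)))
    return out
E
python3 - <<'E'
from h import *
for c in ['top','scene']:
    im=cv2.imread(f'pics/{c}0.png')[:,:,::-1].copy()
    print(c)
    for b in blobs(c,im,(45,80),.010):print('green',*b)
    for b in blobs(c,im,(5,16),.0705,smin=150,vmin=80):print('orange',*b)
im=cv2.imread('pics/top0.png')
a=cv2.resize(im[180:270,130:290],None,fx=4.9,fy=4.9,interpolation=cv2.INTER_CUBIC);cv2.imwrite('pics/crop0.png',a)
E
```

```text
top
green [172. 207.] [572.3 375.8] [69. 40.] -11.8
green [251. 208.] [570.7 133.4] [93. 55.] -22.5
green [301. 196.] [611.  -23.3] [54. 44.] 82.0
orange [256. 251.] [428.3 112.3] [64. 37.] -44.2
orange [320. 224.] [511.5 -73.8] [242.  11.] 81.9
scene
green [290. 245.] [599.5 -18.9] [54. 34.] 81.3
green [314. 198.] [572.3 131.8] [92. 55.] -22.6
green [361. 136.] [575.4 373. ] [69. 41.] -13.6
orange [251. 239.] [514.9 -76.4] [242.  11.] 81.8
orange [272. 178.] [456.2  92.2] [65. 37.] -44.1
orange [383.  28.] [443.5 686.7] [85. 35.] -46.6
orange [408.  10.] [463.6 787.9] [87. 38.] -15.6
```

View pics/crop0.png

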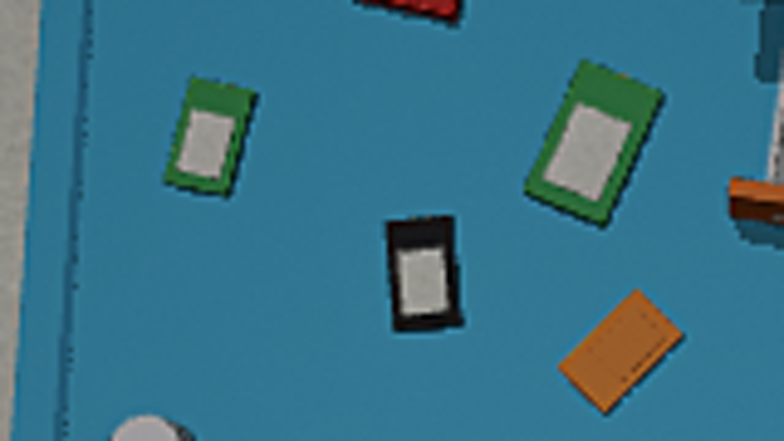

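The crop confirms it: the small green battery is at crop (212,135) and measures 69x40 mm, against 92x55 mm for the big green one at (597,143). The black one is at (423,272). I'll move above the battery and take a wrist look. The tool leans back 15° so it will clear the shelf when placing.

```bash
cat >>h.py <<'E'
from scipy.spatial.transform import Rotation as Ro
def Rt(yaw,tilt):
    a,t=np.radians(yaw),np.radians(tilt)
    u=np.array([np.cos(a),np.sin(a),0]);y=np.array([-np.sin(a),np.cos(a),0])
    z=np.sin(t)*u-np.array([0,0,np.cos(t)])
    return np.c_[np.cross(y,z),y,z]
def row(p,R):
    T=tool();d=T[:3,:3].T@(np.array(p)-T[:3,3]);r=Ro.from_matrix(T[:3,:3].T@R).as_rotvec()
    print('row',np.round(d/.75,4),np.round(r/np.pi,4),'mm',np.round(np.linalg.norm(d)*1000,1),'deg',np.round(np.degrees(np.linalg.norm(r)),1))
E
python3 -c "
from h import *
row([.574,.3745,.15],Rt(-12.7,15))"
```

```text
row [-0.5272 -0.0869  0.0967] [-0.0065 -0.0832 -0.0494] mm 407.2 deg 17.5
```

```bash
python3 -m jog '[[-0.527,-0.087,0.02,-0.0065,-0.083,-0.0494,1],[-0.527,-0.087,0.02,-0.0065,-0.083,-0.0494,1],[-0.527,-0.087,0.02,-0.0065,-0.083,-0.0494,1],[-0.527,-0.087,0.02,-0.0065,-0.083,-0.0494,1],[-0.527,-0.087,0.02,-0.0065,-0.083,-0.0494,1],[-0.527,-0.087,0.02,-0.0065,-0.083,-0.0494,1],[-0.527,-0.087,0.097,-0.0065,-0.083,-0.0494,0.9],[-0.527,-0.087,0.097,-0.0065,-0.083,-0.0494,0.8],[-0.527,-0.087,0.097,-0.0065,-0.083,-0.0494,0.8],[-0.527,-0.087,0.097,-0.0065,-0.083,-0.0494,0.8],[-0.527,-0.087,0.097,-0.0065,-0.083,-0.0494,0.8],[-0.527,-0.087,0.097,-0.0065,-0.083,-0.0494,0.8],[-0.527,-0.087,0.097,-0.0065,-0.083,-0.0494,0.8]]'
python3 - <<'E'
from h import *
T=tool();im=read_camera('wrist');cv2.imwrite('pics/w1.png',im[:,:,::-1])
print(T)
for b in blobs('wrist',im,(45,80),.010,T=T,close=41):print(*b)
E
```

```text
t: 1.9
position: [0.5733, 0.3762, 0.1513]
orientation: [[-0.942, 0.218, 0.254], [0.211, 0.976, -0.055], [-0.26, 0.002, -0.966]]
force: [-0.6, 0.6, 0.5]
finger_gap: 0.804
finger_force: 0.0
[[-0.94239417  0.2179429   0.25375996  0.57332815]
 [ 0.21088603  0.97596013 -0.05503554  0.376151  ]
 [-0.25965421  0.00164925 -0.96570025  0.15133812]
 [ 0.          0.          0.          1.        ]]
[ 27. 198.] [573.6 147.2] [103.  49.] -33.5
[282. 147.] [571.5 377.4] [71. 41.] -11.6
```

View pics/w1.png

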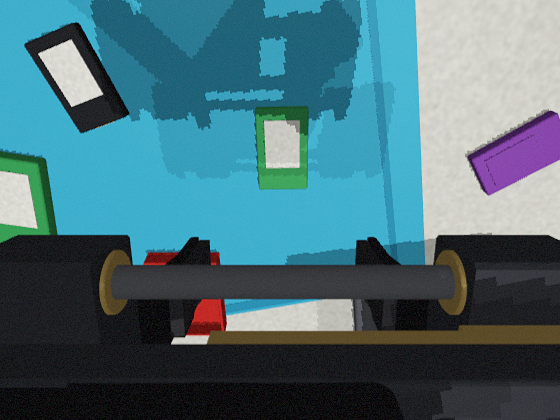

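The wrist picture shows the battery alone at (282,147), 71x41 mm, with the black one well clear at (76,78). I'll go down on it.

```bash
python3 -c "
from h import *
row([.572,.377,.04],Rt(-12,15))
row([.572,.377,.006],Rt(-12,15))"
```

```text
row [0.0405 0.0007 0.1426] [-0.0004  0.0002 -0.0033] mm 111.2 deg 0.6
row [0.0522 0.0006 0.1864] [-0.0004  0.0002 -0.0033] mm 145.2 deg 0.6
```

```bash
python3 -m jog '[[0.0405,0.0007,0.1426,0,0,-0.0033,0.8],[0.0405,0.0007,0.1426,0,0,-0.0033,0.8],[0.0405,0.0007,0.1426,0,0,-0.0033,0.8],[0.0405,0.0007,0.1426,0,0,-0.0033,0.8],[0.046,0.0006,0.164,0,0,-0.0033,0.7],[0.052,0.0006,0.186,0,0,-0.0033,0.6],[0.052,0.0006,0.186,0,0,-0.0033,0.6],[0.052,0.0006,0.186,0,0,-0.0033,0.55],[0.052,0.0006,0.186,0,0,-0.0033,0.53],[0.052,0.0006,0.186,0,0,-0.0033,0.51],[0.052,0.0006,0.186,0,0,-0.0033,0.5],[0.052,0.0006,0.186,0,0,-0.0033,0.5]]'
```

```text
t: 3.15
position: [0.5726, 0.3754, 0.0054]
orientation: [[-0.944, 0.21, 0.253], [0.202, 0.978, -0.056], [-0.259, -0.002, -0.966]]
force: [-0.2, 0.3, 0.8]
finger_gap: 0.505
finger_force: 0.0
```

```bash
python3 -m jog '[[0,0,0,0,0,0,0.49],[0,0,0,0,0,0,0.485],[0,0,0,0,0,0,0.485]]'; python3 -m jog '[[0,0,0,0,0,0,0.48],[0,0,0,0,0,0,0.48],[0,0,0,0,0,0,0.48]]'
```

```text
t: 3.45
position: [0.5724, 0.3754, 0.0051]
orientation: [[-0.945, 0.21, 0.252], [0.202, 0.978, -0.057], [-0.259, -0.002, -0.966]]
force: [0.3, 0.6, 0.9]
finger_gap: 0.487
finger_force: 0.2
t: 3.75
position: [0.5724, 0.3753, 0.005]
orientation: [[-0.945, 0.21, 0.252], [0.202, 0.978, -0.057], [-0.258, -0.003, -0.966]]
force: [0.2, -0.2, 0.5]
finger_gap: 0.484
finger_force: 5.1
```

Grip force follows the commanded opening, so I'll step to about 10 N.

```bash
python3 -m jog '[[0,0,0,0,0,0,0.477],[0,0,0,0,0,0,0.477],[0,0,0,0,0,0,0.477]]'
```

```text
t: 4.05
position: [0.5724, 0.3753, 0.005]
orientation: [[-0.945, 0.21, 0.252], [0.202, 0.978, -0.057], [-0.258, -0.003, -0.966]]
force: [0.4, 0.6, 0.5]
finger_gap: 0.48
finger_force: 11.1
```

```bash
python3 -m jog '[[0.009,0,-0.033,0,0,0,0.477],[0.018,0,-0.066,0,0,0,0.477],[0.036,0,-0.13,0,0,0,0.477],[0.054,0,-0.19,0,0,0,0.477],[0.054,0,-0.19,0,0,0,0.477],[0.054,0,-0.19,0,0,0,0.477],[0.054,0,-0.19,0,0,0,0.477]]'
python3 - <<'E'
from h import *
k=calibration('top');F=np.array([.507,-.0745]);a=np.radians(-8.2)
u=np.array([np.cos(a),np.sin(a)]);v=np.array([-u[1],u[0]])
def pj(x,y,z):
    p=np.r_[F+u*x+v*y,z];c=k['intrinsics']@(k['attitude'].T@(p-k['origin']));return c[:2]/c[2]
im=read_camera('top')[:,:,::-1].copy();S=7;r0,c0=140,270
cr=cv2.resize(im[r0:r0+105,c0-5:c0+125],None,fx=6,fy=6,interpolation=cv2.INTER_CUBIC)
def line(pts,col):
    q=np.array([(pj(*p)-[c0-5,r0]+.5)*6 for p in pts]).astype(int);cv2.polylines(cr,[q],True,col,1)
line([(0,-.123,.0705),(0,.123,.0705),(.012,.123,.0705),(.012,-.123,.0705)],(255,0,255))
for yc,col in((-.058,(0,0,255)),):
    line([(.012,yc-.062,.052),(.012,yc+.062,.052),(.198,yc+.062,.052),(.198,yc-.062,.052)],col)
    line([(.012,yc-.062,.014),(.012,yc+.062,.014),(.198,yc+.062,.014),(.198,yc-.062,.014)],(255,0,0))
for q in(.15,.175):line([(q-.04,-.15,.2),(q-.04,.15,.2)],(0,255,255))
cv2.imwrite('pics/ov.png',cr)
E
```

```text
t: 4.75
position: [0.4976, 0.3907, 0.1305]
orientation: [[-0.945, 0.21, 0.25], [0.202, 0.978, -0.058], [-0.257, -0.005, -0.966]]
force: [0.6, 0.1, -0.9]
finger_gap: 0.48
finger_force: 11.0
```

View pics/ov.png

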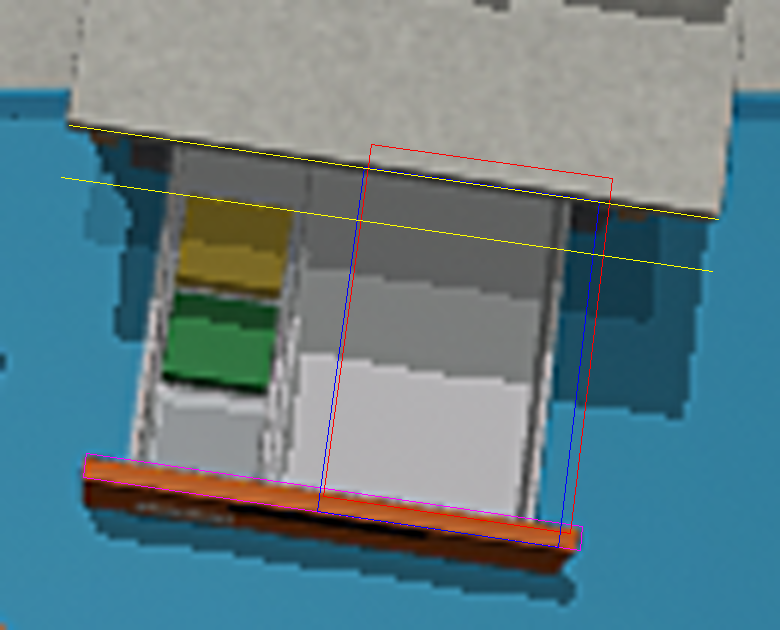

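Overlay: the front (magenta) fits, and the shelf edge matches q ≈ 0.175. The bay really runs from crop column 287 to 527 at the front, so its centre is at y ≈ -0.038 from the drawer's mid-line. The target follows from that.

```bash
python3 -c "
from h import *
for z in (.17,.06,.025,.0195): row([.557,-.120,z],Rt(-8.2,15))"
```

```text
row [-0.2263 -0.6489  0.0084] [-0.0073 -0.0009 -0.0208] mm 515.4 deg 4.0
row [-0.1887 -0.6481  0.1502] [-0.0073 -0.0009 -0.0208] mm 518.6 deg 4.0
row [-0.1768 -0.6478  0.1953] [-0.0073 -0.0009 -0.0208] mm 524.5 deg 4.0
row [-0.1749 -0.6478  0.2023] [-0.0073 -0.0009 -0.0208] mm 525.6 deg 4.0
```

```bash
python3 -m jog '[[-0.012,-0.03,0,0,0,0,0.477],[-0.025,-0.07,0,0,0,0,0.477],[-0.045,-0.12,0,-0.002,0,-0.005,0.477],[-0.065,-0.18,0,-0.003,0,-0.01,0.477],[-0.085,-0.24,0,-0.004,0,-0.01,0.477],[-0.105,-0.3,0.002,-0.005,0,-0.015,0.477],[-0.13,-0.36,0.004,-0.007,0,-0.02,0.477],[-0.15,-0.42,0.006,-0.0073,-0.001,-0.0208,0.477],[-0.17,-0.48,0.008,-0.0073,-0.001,-0.0208,0.477],[-0.19,-0.54,0.008,-0.0073,-0.001,-0.0208,0.477],[-0.21,-0.59,0.008,-0.0073,-0.001,-0.0208,0.477],[-0.22,-0.63,0.008,-0.0073,-0.001,-0.0208,0.477],[-0.226,-0.648,0.008,-0.0073,-0.001,-0.0208,0.477],[-0.226,-0.648,0.008,-0.0073,-0.001,-0.0208,0.477],[-0.226,-0.648,0.008,-0.0073,-0.001,-0.0208,0.477],[-0.226,-0.648,0.008,-0.0073,-0.001,-0.0208,0.477]]'
python3 - <<'E'
from h import *
T=tool();im=read_camera('wrist');cv2.imwrite('pics/w2.png',im[:,:,::-1])
row([.557,-.120,.09],Rt(-8.2,15))
row([.557,-.120,.022],Rt(-8.2,15))
E
```

```text
t: 6.4
position: [0.5573, -0.1168, 0.1705]
orientation: [[-0.956, 0.141, 0.258], [0.137, 0.99, -0.033], [-0.26, 0.003, -0.966]]
force: [-0.3, 0.4, -0.2]
finger_gap: 0.48
finger_force: 11.0
row [ 0.028  -0.0047  0.104 ] [0.0011 0.0005 0.0004] mm 80.9 deg 0.2
row [ 0.0516 -0.005   0.1915] [0.0011 0.0005 0.0004] mm 148.8 deg 0.2
```

View pics/w2.png

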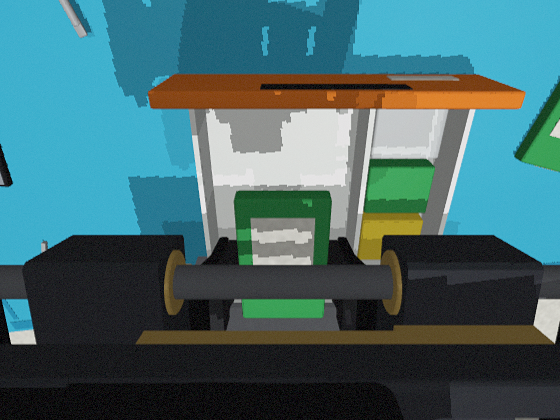

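The wrist view shows the battery gripped squarely between the fingers (283,255), with bay walls at columns 210 and 350 and the orange front at row 100. I'll place it 23 mm deeper so the leaning gripper body clears the front wall.

```bash
python3 -c "
from h import *
for z in (.13,.06,.024): row([.580,-.1235,z],Rt(-8.2,15))"
```

```text
row [-0.0159 -0.0049  0.0606] [0.0011 0.0005 0.0004] mm 47.1 deg 0.2
row [ 0.0084 -0.0052  0.1507] [0.0011 0.0005 0.0004] mm 113.3 deg 0.2
row [ 0.0209 -0.0053  0.197 ] [0.0011 0.0005 0.0004] mm 148.7 deg 0.2
```

```bash
python3 -m jog '[[-0.016,-0.005,0.03,0,0,0,0.477],[-0.016,-0.005,0.06,0,0,0,0.477],[-0.008,-0.005,0.09,0,0,0,0.477],[0,-0.005,0.12,0,0,0,0.477],[0.0084,-0.0052,0.15,0,0,0,0.477],[0.015,-0.0052,0.175,0,0,0,0.477],[0.019,-0.0052,0.19,0,0,0,0.477],[0.021,-0.0053,0.197,0,0,0,0.477],[0.021,-0.0053,0.197,0,0,0,0.477],[0.021,-0.0053,0.197,0,0,0,0.477]]'
```

```text
t: 7.45
position: [0.5812, -0.1251, 0.0257]
orientation: [[-0.955, 0.142, 0.26], [0.137, 0.99, -0.035], [-0.263, 0.002, -0.965]]
force: [-0.2, -0.1, -0.0]
finger_gap: 0.482
finger_force: 11.0
```

```bash
python3 -m jog '[[0.0007,0,0.0026,0,0,0,0.477],[0.0014,0,0.005,0,0,0,0.477],[0.0014,0,0.005,0,0,0,0.477]]'; python3 -m jog '[[0.0005,0,0.0018,0,0,0,0.477],[0.0005,0,0.0018,0,0,0,0.477]]'
```

```text
t: 7.75
position: [0.5804, -0.1252, 0.021]
orientation: [[-0.955, 0.142, 0.259], [0.138, 0.99, -0.035], [-0.262, 0.002, -0.965]]
force: [0.3, 0.2, -0.5]
finger_gap: 0.478
finger_force: 11.0
t: 7.95
position: [0.5802, -0.1251, 0.0193]
orientation: [[-0.955, 0.142, 0.259], [0.138, 0.99, -0.035], [-0.261, 0.003, -0.965]]
force: [-0.5, 0.8, -0.8]
finger_gap: 0.482
finger_force: 11.0
```

```bash
python3 -m jog '[[0.0004,0,0.0013,0,0,0,0.477],[0.0004,0,0.0013,0,0,0,0.477]]'; python3 -m jog '[[0.0004,0,0.0013,0,0,0,0.477],[0.0004,0,0.0013,0,0,0,0.477]]'
```

```text
t: 8.15
position: [0.581, -0.1253, 0.019]
orientation: [[-0.955, 0.142, 0.26], [0.138, 0.99, -0.035], [-0.263, 0.002, -0.965]]
force: [0.8, 1.3, 2.8]
finger_gap: 0.478
finger_force: 11.1
t: 8.35
position: [0.5819, -0.1254, 0.0189]
orientation: [[-0.954, 0.142, 0.262], [0.138, 0.99, -0.036], [-0.265, 0.002, -0.964]]
force: [0.6, 2.6, 6.4]
finger_gap: 0.48
finger_force: 11.2
```

Contact with the bay floor at about 6 N. Next I'll release slowly, wait, then rise along the tool axis.

```bash
python3 -m jog '[[0,0,-0.0013,0,0,0,0.48],[0,0,-0.0013,0,0,0,0.49],[0,0,-0.0013,0,0,0,0.52],[0,0,-0.0013,0,0,0,0.58],[0,0,-0.0013,0,0,0,0.6],[0,0,-0.0013,0,0,0,0.6],[0,0,-0.0013,0,0,0,0.6],[0,0,-0.0013,0,0,0,0.6]]'; python3 -m jog '[[0,0,-0.02,0,0,0,0.6],[0,0,-0.05,0,0,0,0.6],[0.01,0,-0.1,0,0,0,0.6],[0.05,0,-0.16,0,0,0,0.6],[0.1,0,-0.22,0,0,0,0.6],[0.1,0,-0.22,0,0,0,0.6],[0.1,0,-0.22,0,0,0,0.6],[0.1,0,-0.22,0,0,0,0.6]]'
python3 - <<'E'
from h import *
T=tool();im=read_camera('wrist')
k=blobs('wrist',im,(45,80),.024,T=T,close=15)
for b in k:print(*b)
im2=read_camera('scene');
cv2.imwrite('pics/w3.png',cv2.resize(np.hstack([im,im2])[:,:,::-1],(800,300)))
for b in blobs('scene',im2,(5,16),.0705,smin=150,vmin=80):print('orange',*b)
E
```

```text
t: 9.15
position: [0.58, -0.1251, 0.0183]
orientation: [[-0.955, 0.142, 0.259], [0.138, 0.99, -0.035], [-0.261, 0.003, -0.965]]
force: [-0.6, -0.0, -0.3]
finger_gap: 0.6
finger_force: 0.0
t: 9.95
position: [0.466, -0.1092, 0.1581]
orientation: [[-0.955, 0.142, 0.26], [0.138, 0.99, -0.035], [-0.262, 0.002, -0.965]]
force: [0.2, -0.1, 0.8]
finger_gap: 0.603
finger_force: 0.0
[387. 261.] [587.1 -25.7] [26.  6.] 81.8
[283. 248.] [ 560.1 -121.1] [41. 32.] 81.8
[541. 215.] [560.4 103. ] [104.  45.] 12.6
orange [252. 240.] [516.8 -76.7] [242.  12.] 81.7
orange [272. 178.] [456.2  92.2] [65. 37.] -44.0
orange [381.  33.] [449.6 663.8] [73. 55.] 8.9
orange [397.   9.] [437.2 771.9] [91. 70.] 89.7
```

View pics/w3.png

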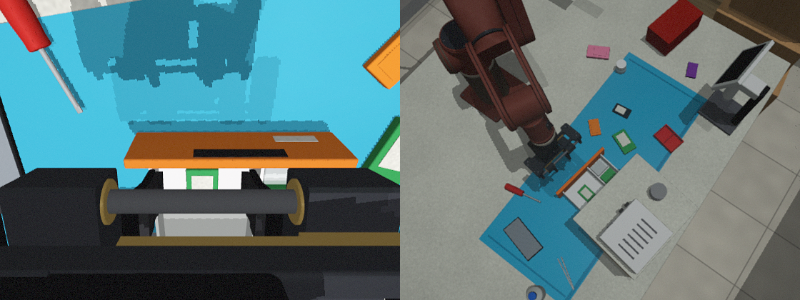

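The battery lies flat in the bay (wrist half (200,180), scene half (585,197)), released, with the drawer still open. Next I'll shut the fingers, lean back 40° and get ahead of the front's centre.

```bash
python3 -c "
from h import *
row([.455,-.067,.13],Rt(-8.2,40))"
```

```text
row [0.0307 0.0531 0.0291] [ 0.001  -0.1385 -0.0003] mm 50.9 deg 24.9
```

```bash
python3 -m jog '[[0.031,0.053,0.029,0.001,-0.1385,0,0],[0.031,0.053,0.029,0.001,-0.1385,0,0],[0.031,0.053,0.029,0.001,-0.1385,0,0],[0.031,0.053,0.029,0.001,-0.1385,0,0],[0.031,0.053,0.029,0.001,-0.1385,0,0],[0.031,0.053,0.029,0.001,-0.1385,0,0],[0.031,0.053,0.029,0.001,-0.1385,0,0]]'; python3 -c "
from h import *
row([.462,-.068,.045],Rt(-8.2,40))
print(observe()['q'])"
```

```text
t: 10.75
position: [0.4692, -0.0689, 0.1341]
orientation: [[-0.77, 0.143, 0.622], [0.112, 0.99, -0.089], [-0.628, 0.001, -0.778]]
force: [0.1, -0.4, -0.4]
finger_gap: 0.056
finger_force: 0.0
row [ 0.0822 -0.0003  0.0864] [ 0.0001 -0.0059 -0.0004] mm 89.4 deg 1.1
[ -26.19298134  -37.30952034  147.45107777   20.35012844   34.01620098
 -121.19929102]
```

Joint 3 reached its limit near the base at this lean, so I'll start with a 28° lean and steepen it as the drawer goes in.

```bash
python3 -c "
from h import *
row([.472,-.069,.13],Rt(-8.2,28))
row([.472,-.069,.045],Rt(-8.2,28))"
```

```text
row [0.0006 0.0004 0.0066] [ 0.0002  0.0608 -0.0004] mm 5.0 deg 10.9
row [0.0718 0.0003 0.0948] [ 0.0002  0.0608 -0.0004] mm 89.2 deg 10.9
```

```bash
python3 -m jog '[[0,0,0.005,0,0.0608,0,0],[0,0,0.0066,0,0.0608,0,0],[0,0,0.0066,0,0.0608,0,0],[0,0,0.0066,0,0.0608,0,0]]'; python3 -c "
from h import *
row([.472,-.069,.045],Rt(-8.2,28))
print(observe()['q'])"
```

```text
t: 11.15
position: [0.4729, -0.0695, 0.1313]
orientation: [[-0.872, 0.143, 0.467], [0.126, 0.99, -0.067], [-0.472, 0.001, -0.881]]
force: [-0.3, -0.3, -0.5]
finger_gap: 0.008
finger_force: 0.0
row [0.0555 0.0004 0.1009] [ 0.0001  0.001  -0.0002] mm 86.3 deg 0.2
[ -22.86195228  -26.96248191  137.89209308   10.28790441   42.1400301
 -110.61481951]
```

```bash
python3 -m jog '[[0.018,0,0.033,0,0,0,0],[0.037,0,0.067,0,0,0,0],[0.0555,0,0.1,0,0,0,0],[0.0555,0,0.1,0,0,0,0],[0.0555,0,0.1,0,0,0,0]]'; python3 -c "
from h import *
u=np.array([np.cos(np.radians(8.2)),-np.sin(np.radians(8.2)),0])
for s in(.03,.12): row(np.array([.472,-.069,.045])+u*s,Rt(-8.2,28))
row(np.array([.472,-.069,.045])+u*.12,Rt(-8.2,40))
print(observe()['q'])"
```

```text
t: 11.65
position: [0.4715, -0.0695, 0.0463]
orientation: [[-0.872, 0.144, 0.468], [0.127, 0.99, -0.068], [-0.472, 0.001, -0.881]]
force: [0.3, 0.5, 0.6]
finger_gap: 0.004
finger_force: 0.0
row [-0.035   0.0009  0.0207] [-0.0001  0.0011 -0.0004] mm 30.5 deg 0.2
row [-0.1407  0.001   0.0774] [-0.0001  0.0011 -0.0004] mm 120.5 deg 0.2
row [-0.1407  0.001   0.0774] [-0.0001 -0.0656 -0.0004] mm 120.5 deg 11.8
[ -22.94239554  -15.86165132  141.08656272   14.73793757   28.1593173
 -116.03318179]
```

```bash
python3 -m jog '[[-0.0118,0,0.0063,0,0,0,0],[-0.0188,0,0.01,0,0,0,0],[-0.0235,0,0.0125,0,0,0,0],[-0.0282,0,0.015,0,0,0,0],[-0.033,0,0.0175,0,0,0,0],[-0.0377,0,0.02,0,0,0,0],[-0.0424,0,0.0225,0,0,0,0],[-0.047,0,0.025,0,0,0,0]]'
```

```text
t: 12.45
position: [0.5122, -0.0756, 0.047]
orientation: [[-0.872, 0.143, 0.469], [0.126, 0.99, -0.068], [-0.474, -0.0, -0.881]]
force: [-1.2, -0.0, 0.4]
finger_gap: 0.003
finger_force: 0.7
```

```bash
python3 -m jog '[[-0.006,0,0.003,0,0,0,0],[-0.015,0,0.008,0,0,0,0],[-0.026,0,0.0138,0,0,0,0],[-0.038,0,0.02,0,0,0,0],[-0.05,0,0.0265,0,0,0,0],[-0.062,0,0.033,0,0,0,0],[-0.073,0,0.039,0,0,0,0],[-0.082,0,0.0436,0,0,0,0],[-0.088,0,0.047,0,0,0,0],[-0.092,0,0.049,0,0,0,0],[-0.094,0,0.05,0,0,0,0],[-0.094,0,0.05,0,0,0,0]]'; python3 -c "
from h import *
im=read_camera('scene')
for b in blobs('scene',im,(5,16),.0705,smin=150,vmin=80):print('orange',*b)
row(tool()[:3,3],Rt(-8.2,40))"
```

```text
t: 13.65
position: [0.5914, -0.0872, 0.0477]
orientation: [[-0.871, 0.144, 0.47], [0.126, 0.99, -0.068], [-0.475, -0.0, -0.88]]
force: [0.2, 0.3, -0.3]
finger_gap: 0.003
finger_force: 0.1
orange [277. 264.] [609.2 -90.5] [242.  11.] 81.4
orange [272. 178.] [456.4  92. ] [66. 37.] -44.0
orange [405.  26.] [486.3 732.4] [53. 52.] 83.2
row [0. 0. 0.] [-0.0003 -0.0647 -0.0002] mm 0.0 deg 11.7
```

```bash
python3 -m jog '[[0.0094,0,-0.005,0,0,0,0],[0.0094,0,-0.005,0,-0.03,0,0],[0.0094,0,-0.005,0,-0.0647,0,0],[0.0094,0,-0.005,0,-0.0647,0,0]]'; python3 -c "
from h import *
u=np.array([np.cos(np.radians(8.2)),-np.sin(np.radians(8.2)),0])
F=np.array([.472,-.069,.045])
p=tool()[:3,3]
s=(p-F)@u;print(s)
for k in (.06,): row(F+u*(s+k),Rt(-8.2,40))"
```

```text
t: 14.1
position: [0.5821, -0.0867, 0.0492]
orientation: [[-0.76, 0.141, 0.634], [0.11, 0.99, -0.089], [-0.64, 0.002, -0.768]]
force: [1.3, 0.8, 0.9]
finger_gap: 0.005
finger_force: 0.0
0.11145796883338017
row [-0.0579  0.0022  0.0555] [ 0.0008 -0.0011 -0.0001] mm 60.2 deg 0.2
```

```bash
python3 -m jog '[[-0.005,0,0.0043,0,0,0,0],[-0.009,0,0.0078,0,0,0,0],[-0.013,0,0.0112,0,0,0,0],[-0.018,0,0.0155,0,0,0,0],[-0.024,0,0.0206,0,0,0,0],[-0.031,0,0.0267,0,0,0,0],[-0.038,0,0.0327,0,0,0,0],[-0.045,0,0.0387,0,0,0,0],[-0.051,0,0.0439,0,0,0,0],[-0.056,0,0.0482,0,0,0,0],[-0.06,0,0.0516,0,0,0,0],[-0.06,0,0.0516,0,0,0,0]]'; python3 -c "
from h import *
im=read_camera('scene');cv2.imwrite('pics/p1.png',im[:,:,::-1])
for b in blobs('scene',im,(5,16),.0705,smin=150,vmin=80):print('orange',*b)
u=np.array([np.cos(np.radians(8.2)),-np.sin(np.radians(8.2)),0])
print((tool()[:3,3]-np.array([.472,-.069,.045]))@u)"
```

```text
t: 15.3
position: [0.6423, -0.096, 0.0498]
orientation: [[-0.762, 0.139, 0.632], [0.11, 0.99, -0.085], [-0.638, 0.004, -0.77]]
force: [0.0, 0.7, -0.5]
finger_gap: 0.004
finger_force: 0.0
orange [272. 178.] [456.4  92. ] [66. 37.] -44.0
0.17208721185791512
```

```bash
python3 -m jog '[[-0.004,0,0.0034,0,0,0,0],[-0.008,0,0.0069,0,0,0,0],[-0.012,0,0.0103,0,0,0,0],[-0.012,0,0.0103,0,0,0,0]]'; python3 -m jog '[[-0.003,0,0.0026,0,0,0,0],[-0.006,0,0.0052,0,0,0,0]]';python3 -m jog '[[-0.003,0,0.0026,0,0,0,0],[-0.005,0,0.0043,0,0,0,0]]'
```

```text
t: 15.75
position: [0.6536, -0.0974, 0.0491]
orientation: [[-0.763, 0.139, 0.631], [0.11, 0.99, -0.085], [-0.637, 0.005, -0.771]]
force: [-2.0, -0.2, 0.6]
finger_gap: 0.006
finger_force: 1.2
t: 15.95
position: [0.6589, -0.0981, 0.0488]
orientation: [[-0.763, 0.139, 0.631], [0.111, 0.99, -0.085], [-0.637, 0.005, -0.771]]
force: [-5.7, -0.4, 4.0]
finger_gap: 0.007
finger_force: 3.1
t: 16.15
position: [0.6645, -0.099, 0.0492]
orientation: [[-0.763, 0.139, 0.632], [0.11, 0.99, -0.085], [-0.637, 0.005, -0.771]]
force: [-0.4, 0.2, -0.4]
finger_gap: 0.008
finger_force: 0.0
```

The force peaked at about 6 N and then fell to zero, so the detent took it. A gentle nudge will verify the end stop.

```bash
python3 -m jog '[[-0.002,0,0.0017,0,0,0,0],[-0.004,0,0.0034,0,0,0,0],[-0.004,0,0.0034,0,0,0,0]]';python3 -m jog '[[-0.002,0,0.0017,0,0,0,0],[-0.003,0,0.0026,0,0,0,0]]'
```

```text
t: 16.45
position: [0.6682, -0.0994, 0.0489]
orientation: [[-0.763, 0.139, 0.631], [0.11, 0.99, -0.085], [-0.637, 0.005, -0.771]]
force: [-0.8, -0.7, 0.6]
finger_gap: 0.006
finger_force: 0.3
t: 16.65
position: [0.6696, -0.0995, 0.0482]
orientation: [[-0.764, 0.139, 0.63], [0.11, 0.99, -0.084], [-0.636, 0.005, -0.772]]
force: [-30.0, 0.7, 21.9]
finger_gap: 0.008
finger_force: 14.4
```

That is the hard stop, so the drawer is home. I'll back off straight.

```bash
python3 -m jog '[[0.004,0,-0.0034,0,0,0,0],[0.02,0,-0.0172,0,0,0,0],[0.05,0,-0.043,0,0,0,0],[0.09,0,-0.0774,0,0,0,0],[0.12,0,-0.1032,0,0,0,0],[0.12,0,-0.1032,0,0,0,0],[0.12,0,-0.1032,0,0,0,0],[0.12,0,-0.1032,0,0,0,0]]'; python3 - <<'E'
from h import *
a=read_camera('scene');b=read_camera('wrist')
cv2.imwrite('pics/end.png',cv2.resize(np.hstack([a,b])[:,:,::-1],(800,300)))
T=tool()
for k in blobs('wrist',b,(5,16),.0705,smin=150,vmin=80,T=T):print('orange',*k)
E
```

```text
t: 17.45
position: [0.5549, -0.084, 0.0524]
orientation: [[-0.762, 0.14, 0.633], [0.11, 0.99, -0.086], [-0.639, 0.004, -0.769]]
force: [0.1, -0.8, 0.5]
finger_gap: 0.002
finger_force: 0.0
orange [442. 324.] [611.5  -2.2] [73.  4.] 16.4
```

View pics/end.png

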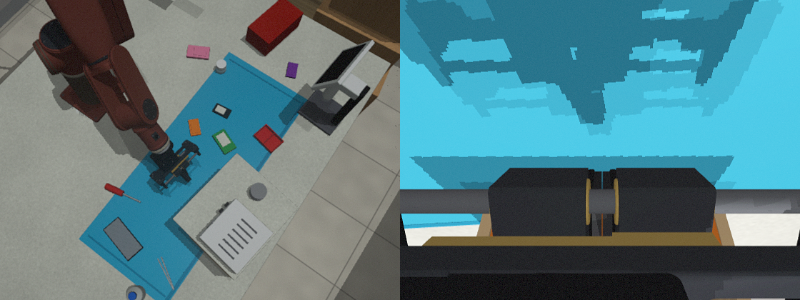

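The end picture shows the drawer gone under the shelf, the gripper clear at (180,165) and everything else in place.

```bash
python3 -c "
from station import *
print(job_done())"
```

```text
the job is handed in; nothing more can be done
None
```

The job is handed in, with no verdict returned: the green battery was gripped at about 11 N and laid flat in the empty bay, and the drawer was pushed steadily past its detent to the stop. The last push reached about 37 N against the stop (limit 40 N), the arm backed off clear, and nothing else on the bench appears moved.

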